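# Turn a tray of model-ship castings over onto its twin tray

### The job

The four castings in the grey tray are painted on top and now need their undersides up, without the gripper touching them: cap their tray with its empty twin, turn the closed pair upside down together under control (never let it fall or topple), and lift the first tray off, so that the castings lie bottom up in the twin tray, which stands flat in the middle of the green cutting mat. Set the emptied tray down flat on the table off the mat, either way up, and leave everything else on the table where it is.

Things in the scene. Friction and masses are not known exactly. Their poses are not given: they have to be found in the camera images.
- full_tray: grey tray 90 (own x) x 69 (own y) x 20 mm; 3 mm walls; long sides have a flat band 10 mm deep below the rim, 69 mm over bands, 64 below; foam floor 12 mm above its underside, so 8 deep; 3 mm rim-high dividers, four compartments 40.5 x 27.5; 34 to 61 g; origin centre of underside, z out of open side. Holds the castings, one loose per compartment; starts open side up left or right of the mat, x within 0.8 rad of world x
- empty_tray: the empty twin, same sizes and frame; starts open side down (z down, origin 20 mm above the table) on the mat's other side. Rim on rim the two make a closed stack 90 x 69 x 40 mm; nothing locks them, but a firm grip across the 69 mm bands, 8 mm or more onto each tray, holds both. Stood on a 64 x 40 mm end the closed stack is stable and can be let go
- bridge: light resin casting of a ship's bridge in the full tray; all four share a flat deck plate 36 x 25 x 3 mm (length along its own x) and are 13 mm tall (so stand 5 mm above the rim, where they are at most 27 x 19 mm), 10 g; origin at the centre of the plate's underside, z up out of the detailed top
- turret: light resin casting of a gun turret in the full tray; sizes and origin as for the bridge
- hatch: light resin casting of a cargo hatch in the full tray; sizes and origin as for the bridge
- funnels: light resin casting of three round funnels in the full tray; sizes and origin as for the bridge. Each casting is wider than the 16 mm of height inside the closed stack, so it cannot roll over in there by itself
- mat: green cutting mat fixed on the table, 220 (own x) x 300 (own y) x 3 mm; origin at the centre of its underside. Its middle is clear; the hull, sander and glue bottle stand on it near its edges
- hull: grey model ship hull on the mat near its far long edge, 144 mm long along its own y, 24 mm wide, 26 mm tall; origin under its centre; bystander
- sander: sanding stick on the mat near its other short edge, 90 (own x) x 22 x 14 mm; origin under its centre; bystander
- pot_a: clear paint pot with white cap, 32 mm across, 41 mm tall, 45 g; origin under its centre; bystander close to one end of the full tray
- tin: low round putty tin, 44 mm across, 14 mm tall; origin under its centre; bystander close to the other end of the full tray
- pot_b: clear paint pot with white cap, 32 mm across, 41 mm tall, 45 g; origin under its centre; bystander right of the right-hand tray
- pot_c: clear paint pot with white cap, 32 mm across, 41 mm tall, 45 g; origin under its centre; bystander behind one far corner of the mat
- brush_mug: white mug 74 mm across with brushes standing in it up to 190 mm above the table and 32 mm from its axis; origin under its centre; bystander behind the other far corner of the mat
- glue_bottle: white bottle 54 mm across, 125 mm tall; origin under its centre; bystander standing on the mat near one of its short edges (+y or -y)
Not all that is in view belongs to the job. What is shaped like the empty_tray but brown or red is not meant. Leave any black or yellow look-alike of the turret alone.

How it is judged:
By the outcome, as a careful person would: the job done as asked, in the order asked, and still so for the second after the job is handed in, with the robot touching nothing.
It also fails if it takes over 72 s, if anything falls off the work surface, if the arm or the gripper's body presses on something with over 40 N, if the wrist force passes 120 N, or if a joint passes its speed limit or range.

### The arm

A 6-joint arm with a two-finger parallel gripper is mounted at the origin on the work surface. World frame = base frame: x ahead of the robot, y to its left, z up, the work surface at z = 0. Lengths are in m, angles in degrees, forces in N, time in s.
With the tool pointing down it reaches from about 0.25 to 0.725 m from the base axis. Payload 9.7 kg.
Tool frame: the origin (TCP) lies between the finger pads; the fingertips stand 25 mm ahead of it and the grasp point (between the pads) lies 6 mm ahead of it (r.nose_length is the distance from the TCP to the fingertips, in m); z points along the fingers, y is the line along which they close (so a half turn about z gives the same grasp; the last joint's range is limited). The gripper opens to 85 mm and grips with 20 to 120 N. Pads are 22 mm wide; open, the fingers measure 114 mm over their backs; the gripper's body (76 mm by 85 mm) begins 54 mm behind the grasp point. The pads swing forward as they close: fully open they stand 13 mm farther back than shut.
Start: joints at [-73.682, 4.979, 10.078, 95.1, 0, 90], TCP at [0.155, -0.528, 0.256] pointing down, gripper open.
Joint ranges: [-179.16, 179.16], [-48.56, 103.87], [-65.8, 70.77], [-126.05, 130.52], [-82.76, 87.17], [-180, 180]. Speed limits (degrees/s): [127.2, 127.2, 147.25, 180, 180, 180].

### API

Orientations are given as [roll, pitch, yaw] about the fixed x, y, z axes, in that order (R = Rz(yaw) Ry(pitch) Rx(roll)).
In Python, from station import sensors, optics, r, nets gives the robot as it stands.
- The arm moves only by the shell command python3 -m crank 'ROWS' [FORCE]. ROWS is JSON, a list of rows, each a list of 3 entries, a list of its own where there are three numbers: the opening, from 0 (shut) to 1 (fully open), then the shift along the tool's x, y, z each as a share of 0.2 m, from -1 to 1, then the turn, a rotation vector about the tool's x, y, z each as a share of 45 degrees, from -1 to 1. In form: [[hand, [x, y, z], [ax, ay, az]], ...]. A call has 1 to 12 rows; each row is the pose to reach, as a shift and turn from the pose commanded when the call began, along the tool's axes at that moment; what a row does not reach only later rows make up. A row lasts 1/10 s, in which the tool goes at most 50 mm and 8.59 degrees, less where a joint would pass 70% of its speed; a pose out of reach is approached as far as the arm can. A call with a number of a shift or a turn outside -1 to 1 is refused whole. A call with a gripper value outside its range is refused whole. The fingers move at their own pace and stop on an object; FORCE is the grip in N (left out, the last holds). Time passes only in rows, so rows that repeat a pose let the fingers close. It gives the time, the measured TCP pose, the force, the opening and the grip force at its end, in the units of the state.
- sensors.get_obs(): the state, without advancing time (a new reading comes with each control period).
- optics.snapshot(name): name is "scene" or "top" or "wrist"; returns a dict with "frame" (384x512x3 uint8, blue, green, red), "z_map" (384x512 float32, m along the optical axis (not along the pixel's ray), 0 where there is no reading), "camera_matrix" (3x3 intrinsics, pixels), "dist_coeffs" ([k1, k2, p1, p2, k3] as OpenCV has them; the pictures are not rectified), "R" (3x3) and "t" (3): a world point X has camera coordinates R X + t; the wrist camera has in their place "hand_eye" (4x4, takes a point from camera to tool coordinates, whose origin is the TCP and whose axes are the flange's). Camera axes: x right, y down, z forward; pixel columns grow to the right and rows downward; lengths in m; the calibration is good to about 2 mm. A picture is of the moment at which its call begins: read the wrist's pose just before it.
- r.sign_off(): hands the job in; it is judged then, once.
Trained networks look in the newest picture that a camera, given by its name, has taken for a name from the list of things; names that differ only in an ending like _2 or _b are one class to them, and where a whole thing is asked for, a point or a joint stands for the part that bears it (a point fixed in the world has none). Each returns a list of dicts, best first, with "conf" (0 to 1); they miss things now and then, are a little off and sometimes report something else, mostly with a low value. They report only what shows in the picture. A call takes as long as a camera call. They do not tell look-alikes from the thing itself.
- nets.trace(camera, name): "region" (384x512 bool, what is visible of it).
- nets.landmark_of(camera, name): "position" ([x, y, z] in m, in world coordinates, good to about 4 mm: a listed point, or the origin of a listed thing).
The state is a dict: "time_s": time; "joint_positions": joint angles; "joint_velocities": joint speeds; "joint_torque": joint torques, N m; "tcp_pos": TCP position; "tcp_rot": TCP orientation; "contact_force": force on the tool from outside, world axes, zero at the start; "wrist_torque": the same for the moment, N m; "finger_gap": finger opening in m; "grip_force": force on a finger pad.
Only numpy, scipy, OpenCV 4.12 (cv2) and the standard library are available. Lean on these libraries where they do the work, as an engineer would, in place of code of your own. Each camera call takes 0.05 s, during which the arm holds its last target. There are 200 camera calls.

## Working session

There is one attempt and no reset: what is moved stays moved. The work goes in short steps, Python scripts to look and compute and a shell command to move; the robot and the scene stay as the last step left them, time stands still between calls to the robot, and variables do not carry over. Pictures are saved under pics/ and viewed, at most 13 in all, crops included, and the job is handed in when it is done.

```bash
ls; mkdir -p pics
python3 - <<'E'
from station import sensors, optics, r, nets
import cv2, numpy as np
o=sensors.get_obs();print(o)
ims=[]
for c in ["scene","top"]:
    s=optics.snapshot(c); cv2.imwrite(f"pics/{c}0.png",s["frame"]); np.savez(f"{c}0.npz",**s)
    print(c,s["R"],s["t"],s["camera_matrix"][0,0],s["dist_coeffs"])
    for n in ["full_tray","empty_tray","mat","hull","sander","pot_a","tin","brush_mug","glue_bottle","turret","funnels","bridge","hatch"]:
        print(n,[(np.round(d["position"],3).tolist(),round(d["conf"],2)) for d in nets.landmark_of(c,n)[:4]])
E
```

```text
pics
{'time_s': 0.0, 'joint_positions': array([-7.36829776e+01,  5.00977834e+00,  1.00341179e+01,  9.50993429e+01,
        6.59524588e-04,  8.99999607e+01]), 'joint_velocities': array([ 0.01303503,  0.07117133, -0.02405054, -0.02555739, -0.02160149,
        0.08461082]), 'joint_torque': array([ 5.96605914e-04, -5.20390248e+01,  4.64801717e+01,  1.64824032e-02,
        3.10076564e-05, -2.91398692e-07]), 'tcp_pos': array([ 0.15447055, -0.52765544,  0.25559272]), 'tcp_rot': array([-1.79924997e+02, -6.59575471e-04,  1.63170608e+01]), 'contact_force': array([-0.68953611,  0.02691316, -0.31483836]), 'wrist_torque': array([0.01813657, 0.01929161, 0.04059081]), 'grip_force': 0.0, 'finger_gap': 0.08542637561733256}
scene [[-0.11773952  0.99288064  0.01803984]
 [ 0.75768972  0.10156271 -0.64466372]
 [-0.6419063  -0.0622338  -0.7642534 ]] [ 0.07469083 -0.32995569  1.74145886] 402.6644662638351 [-0.02176615  0.          0.          0.          0.        ]
full_tray [([0.436, -0.297, -0.001], 0.79), ([0.428, -0.27, 0.012], 0.7)]
empty_tray [([0.554, 0.471, 0.019], 0.71), ([0.258, 0.332, 0.022], 0
[... 1150 characters left out ...]
, 0.025], 0.81), ([0.461, -0.295, 0.018], 0.29)]
mat [([0.485, 0.007, -0.0], 0.98)]
hull [([0.575, 0.0, 0.004], 0.67), ([0.442, -0.314, 0.011], 0.65)]
sander [([0.509, 0.126, 0.003], 0.66)]
pot_a [([0.507, -0.331, -0.006], 0.65), ([0.394, -0.462, 0.005], 0.65)]
tin [([0.388, -0.241, -0.001], 0.44), ([0.68, 0.26, 0.0], 0.18)]
brush_mug [([0.508, -0.114, 0.001], 0.63), ([0.679, 0.262, -0.001], 0.57)]
glue_bottle [([0.51, -0.118, 0.005], 0.67), ([0.46, -0.299, 0.015], 0.31)]
turret [([0.285, -0.232, -0.0], 0.7), ([0.432, -0.27, 0.017], 0.68), ([0.559, -0.248, -0.004], 0.53)]
funnels []
bridge [([0.41, -0.296, 0.014], 0.54)]
hatch [([0.444, -0.315, 0.013], 0.57), ([0.386, -0.238, -0.001], 0.16)]
```

View pics/top0.png

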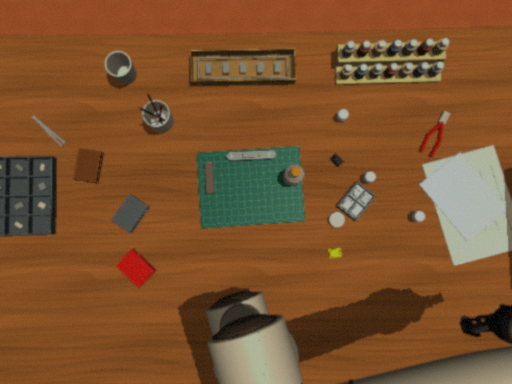

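View pics/scene0.png

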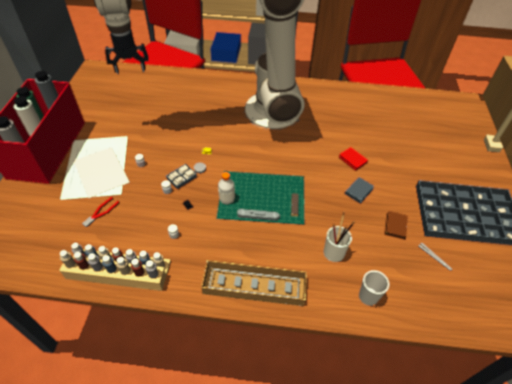

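The top view shows the grey empty tray at (130,213) and the full tray at (355,201), with a pot and the tin at its ends. The bottle on the mat is at (292,175). The red and brown look-alikes are at (136,268) and (88,165).

```bash
cat > h.py <<'E'
from station import sensors, optics, r, nets
import cv2, numpy as np, sys
from scipy.spatial.transform import Rotation as Ro
def pose():
    o=sensors.get_obs(); return o, np.array(o["tcp_pos"]), Ro.from_euler("xyz",o["tcp_rot"],degrees=True).as_matrix()
def look(cam,save=None):
    o,p,R=pose(); s=optics.snapshot(cam)
    if cam=="wrist":
        H=np.array(s["hand_eye"]); A=R@H[:3,:3]; b=R@H[:3,3]+p
    else:
        A=s["R"].T; b=-s["R"].T@s["t"]
    z=s["z_map"]; h,w=z.shape; u,v=np.meshgrid(np.arange(w),np.arange(h))
    n=cv2.undistortPoints(np.stack([u,v],-1).reshape(-1,1,2).astype(np.float64),s["camera_matrix"],s["dist_coeffs"]).reshape(h,w,2)
    P=np.dstack([n,np.ones((h,w))])*z[...,None]
    W=P@A.T+b; W[z<=0]=np.nan
    if save: cv2.imwrite(f"pics/{save}.png",s["frame"])
    return s,W
def tray(cam,W,near,zr=(0.012,0.03),name=None,rad=.075):
    """min-area rectangle of points around near within height range"""
    m=(np.hypot(W[...,0]-near[0],W[...,1]-near[1])<rad)&(W[...,2]>zr[0])&(W[...,2]<zr[1])
    if name:
        k=np.zeros_like(m)
        for d in nets.trace(cam,name): k|=d["region"]
        m&=cv2.dilate(k.astype(np.uint8),np.ones((5,5)))>0
    n,l,st,_=cv2.connectedComponentsWithStats(m.astype(np.uint8)); 
    m=l==1+np.argmax(st[1:,4])
    q=W[m]; c,sz,a=cv2.minAreaRect((q[:,:2]*1000).astype(np.float32))
    if sz[0]<sz[1]: sz=sz[::-1]; a-=90
    a=(a+90)%180-90
    print("tray c",np.round(c,1),"size",np.round(sz,1),"yaw",round(a,1),"zmed",round(float(np.median(q[:,2])),4),"n",len(q)); return c,a
def go(t,rpy):
    """shares to reach world pose from measured pose"""
    o,p,R=pose(); T=Ro.from_euler("xyz",rpy,degrees=True).as_matrix()
    print("t",o["time_s"],"at",np.round(p,4),np.round(o["tcp_rot"],2),"j",np.round(o["joint_positions"],1),"F",np.round(o["contact_force"],1),"grip",o["grip_force"],o["finger_gap"])
    print("shift",np.round(R.T@(np.array(t)-p)/.2,3),"turn",np.round(Ro.from_matrix(R.T@T).as_rotvec(degrees=True)/45,3))
E
python3 - <<'E'
from h import *
s,W=look("top")
tray("top",W,(.44,-.296)); tray("top",W,(.414,.35))
go((.40,-.296,.27),(180,0,16.3))
E
```

```text
tray c [ 438.4 -295.1] size [91.9 71.3] yaw -40.6 zmed 0.0205 n 741
tray c [416.7 349.4] size [90.7 69.9] yaw -34.3 zmed 0.0211 n 757
t 1.45 at [ 0.1545 -0.5278  0.2563] [-180.     -0.     16.32] j [-73.7   5.   10.1  95.1   0.   90. ] F [-1.1 -0.4  0.2] grip 0.0 0.08553852906972476
shift [ 1.504 -0.768 -0.068] turn [-0. -0.  0.]
```

```bash
python3 -m crank '[[1,[0.75,-0.38,-0.05],[0,0,0]],[1,[0.75,-0.38,-0.05],[0,0,0]],[1,[0.75,-0.38,-0.05],[0,0,0]],[1,[0.75,-0.38,-0.05],[0,0,0]]]'; python3 -m crank '[[1,[0.75,-0.39,-0.05],[0,0,-0.5]],[1,[0.75,-0.39,-0.05],[0,0,-0.5]],[1,[0.75,-0.39,-0.05],[0,0,-0.5]],[1,[0.75,-0.39,-0.05],[0,0,-0.5]],[1,[0.75,-0.39,-0.05],[0,0,-0.5]]]'
python3 - <<'E'
from h import *
s,W=look("wrist","w1"); print(np.array(s["hand_eye"]).round(3))
tray("wrist",W,(.438,-.295))
go((.40,-.05,.27),(180,0,16.3))
E
```

```text
time_s: 1.85
tcp_pos: [0.2793, -0.4103, 0.2669]
tcp_rot: [180.0, -0.1, 16.5]
contact_force: [-0.6, -0.4, 0.1]
finger_gap: 0.0855
grip_force: 0.0
time_s: 2.35
tcp_pos: [0.4008, -0.294, 0.2764]
tcp_rot: [180.0, -0.0, 39.0]
contact_force: [-0.4, 0.5, -0.5]
finger_gap: 0.0856
grip_force: 0.0
[[-0.002 -0.959 -0.284  0.072]
 [ 1.    -0.002 -0.001  0.   ]
 [ 0.    -0.284  0.959 -0.118]
 [ 0.     0.     0.     1.   ]]
tray c [ 437.2 -296.1] size [90.2 69.4] yaw -40.4 zmed 0.0204 n 4050
t 2.4 at [ 0.3998 -0.295   0.2763] [-1.800e+02  1.000e-02  3.895e+01] j [-36.4  -1.8   5.4  97.2  -0.  104.6] F [-0.3  0.5 -0.1] grip 0.0 0.08536018063978978
shift [ 0.771 -0.952  0.031] turn [0.    0.    0.503]
```

View pics/w1.png

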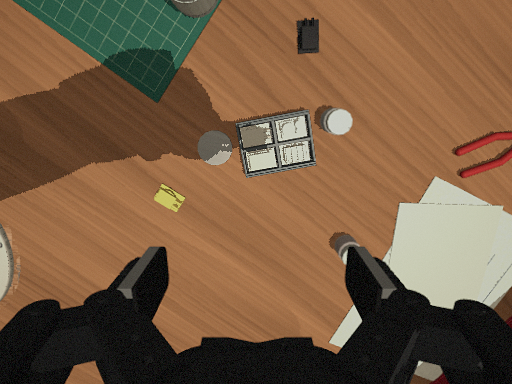

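The wrist view shows the full tray at (277,143) with the pot to its right and the tin to its left, and the castings inside. Next is the lid tray.

```bash
python3 -m crank '[[1,[0.71,-0.87,0],[0,0,-0.95]],[1,[0.71,-0.87,0],[0,0,-0.95]],[1,[0.71,-0.87,0],[0,0,-0.95]],[1,[0.71,-0.87,0],[0,0,-0.95]],[1,[0.71,-0.87,0],[0,0,-0.95]],[1,[0.71,-0.87,0],[0,0,-0.95]]]'; python3 -m crank '[[1,[0.99,-0.14,0],[0,0,-0.95]],[1,[0.99,-0.14,0],[0,0,-0.95]],[1,[0.99,-0.14,0],[0,0,-0.95]],[1,[0.99,-0.14,0],[0,0,-0.95]],[1,[0.99,-0.14,0],[0,0,-0.95]],[1,[0.99,-0.14,0],[0,0,-0.95]]]'
python3 - <<'E'
from h import *
go((.417,.349,.2),(180,0,145.7))
s,W=look("wrist","w2")
tray("wrist",W,(.417,.349))
E
```

```text
time_s: 3.0
tcp_pos: [0.4003, -0.0698, 0.2766]
tcp_rot: [180.0, -0.0, 81.9]
contact_force: [0.0, -0.6, 0.7]
finger_gap: 0.0852
grip_force: 0.0
time_s: 3.6
tcp_pos: [0.4023, 0.1287, 0.276]
tcp_rot: [-180.0, 0.0, 124.4]
contact_force: [-0.3, -1.0, -0.4]
finger_gap: 0.0854
grip_force: 0.0
t 3.6 at [0.4023 0.1287 0.276 ] [-1.7996e+02  2.0000e-02  1.2443e+02] j [ 17.8 -11.8  -3.7  98.2  -0.   73.3] F [-0.3 -1.  -0.4] grip 0.0 0.08543336006361031
shift [0.867 0.684 0.379] turn [-0.001  0.    -0.473]
tray c [423.6 343. ] size [70.5 67.1] yaw -35.0 zmed 0.0206 n 3272
```

```bash
python3 -m crank '[[1,[0.87,0.68,0.38],[0,0,-0.47]],[1,[0.87,0.68,0.38],[0,0,-0.47]],[1,[0.87,0.68,0.38],[0,0,-0.47]],[1,[0.87,0.68,0.38],[0,0,-0.47]],[1,[0.87,0.68,0.38],[0,0,-0.47]],[1,[0.87,0.68,0.38],[0,0,-0.47]]]'
python3 - <<'E'
from h import *
s,W=look("wrist","w2")
c,a=tray("wrist",W,(.417,.349))
go((c[0]/1e3,c[1]/1e3,.05),(180,0,a+180))
E
```

```text
time_s: 4.25
tcp_pos: [0.4171, 0.3498, 0.1975]
tcp_rot: [-179.8, -0.1, 145.1]
contact_force: [-0.1, -1.1, -0.2]
finger_gap: 0.0854
grip_force: 0.0
tray c [414.7 348.9] size [90.2 65.5] yaw -34.9 zmed 0.0206 n 5662
t 4.3 at [0.4172 0.3484 0.1988] [-1.7985e+02 -3.0000e-02  1.4513e+02] j [39.9  3.4  2.1 88.8 -0.  74.7] F [ 1.  -0.8 -0.1] grip 0.0 0.0855378079870518
shift [ 0.011 -0.003  0.744] turn [-0.003 -0.001 -0.   ]
```

View pics/w2.png

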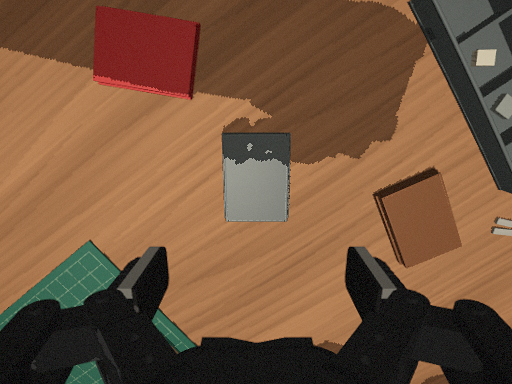

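The red tray is at (146,50), the brown one at (420,215), and the grey lid tray at (256,177), centred between the fingers. I'll measure the fingertip offset from the depth map.

```bash
python3 - <<'E'
from h import *
print(r.nose_length)
s,W=look("wrist"); o,p,R=pose()
T=(W-p)@R
m=(T[...,2]>-.05)&(T[...,2]<.06)&(np.abs(T[...,1])<.07)
q=T[m]; print(len(q), np.round(np.percentile(q[:,2],[50,90,99,100]),4))
f=q[q[:,2]>np.percentile(q[:,2],97)]; print(np.round(f[::max(1,len(f)//8)],3))
E
python3 -m crank '[[1,[0.01,0,0.4],[0,0,0]],[1,[0.01,0,0.7],[0,0,0]],[1,[0.01,0,0.75],[0,0,0]],[1,[0.01,0,0.78],[0,0,0]],[1,[0.01,0,0.78],[0,0,0]]]'
```

```text
0.025
18588 [-0.0398 -0.0061  0.0081  0.0129]
[[ 0.011 -0.049  0.008]
 [ 0.011 -0.048  0.006]
 [ 0.011  0.049  0.005]
 [ 0.008  0.043  0.005]
 [ 0.002  0.043  0.01 ]
 [ 0.002 -0.042  0.005]
 [-0.003  0.043  0.007]
 [-0.005  0.043  0.005]
 [-0.01   0.043  0.005]]
time_s: 4.85
tcp_pos: [0.4152, 0.3487, 0.0449]
tcp_rot: [-179.9, -0.0, 145.3]
contact_force: [0.1, -0.1, 1.2]
finger_gap: 0.0855
grip_force: 0.0
```

```bash
python3 -m crank '[[1,[0,0,0.12],[0,0,0]],[1,[0,0,0.12],[0,0,0]],[0.7,[0,0,0.12],[0,0,0]],[0.5,[0,0,0.12],[0,0,0]],[0.5,[0,0,0.12],[0,0,0]],[0.5,[0,0,0.12],[0,0,0]],[0.5,[0,0,0.12],[0,0,0]]]' 40
python3 - <<'E'
from h import *
s,W=look("wrist","w3"); o,p,R=pose()
T=(W-p)@R
m=(T[...,2]>-.05)&(T[...,2]<.03)&(np.abs(T[...,1])<.07)&(np.abs(T[...,1])>.034)&(np.abs(T[...,0])<.0115)
q=T[m]; print(len(q), np.round(np.percentile(q[:,2],[50,90,99,100]),4))
go((.4147,.3489,.2),(180,0,145.1))
E
```

```text
time_s: 5.55
tcp_pos: [0.416, 0.3509, 0.0236]
tcp_rot: [179.8, 0.1, 145.4]
contact_force: [-0.7, -3.2, 6.6]
finger_gap: 0.0672
grip_force: 43.9
15361 [-0.0349  0.023   0.0239  0.025 ]
t 5.6 at [0.416  0.3509 0.0236] [1.7981e+02 9.0000e-02 1.4543e+02] j [ 40.2   6.1 -14.6  69.1  -0.   74.7] F [-0.6 -3.   7.1] grip 43.90837490558624 0.06754550967611152
shift [-0.002 -0.009 -0.882] turn [0.004 0.002 0.007]
```

```bash
python3 -m crank '[[0.5,[0,0,-0.25],[0,0,0]],[0.5,[0,0,-0.5],[0,0,0]],[0.5,[0,0,-0.9],[0,0,0]],[0.5,[-0.2,-0.27,-0.9],[0,0,0]],[0.5,[-0.4,-0.54,-0.9],[0,0,0]],[0.5,[-0.64,-0.86,-0.9],[0,0,0]],[0.5,[-0.64,-0.86,-0.9],[0,0,0]]]'
python3 -m crank '[[0.5,[-0.64,-0.86,0],[0,0,0]],[0.5,[-0.64,-0.86,0],[0,0,0]],[0.5,[-0.64,-0.86,0],[0,0,0]],[0.5,[-0.64,-0.86,0],[0,0,0]],[0.5,[-0.64,-0.86,0],[0,0,0]]]'
python3 -m crank '[[0.5,[-0.64,-0.86,0],[0,0,0.12]],[0.5,[-0.64,-0.86,0],[0,0,0.12]],[0.5,[-0.64,-0.86,0],[0,0,0.12]],[0.5,[-0.64,-0.86,0],[0,0,0.12]],[0.5,[-0.64,-0.86,0],[0,0,0.12]],[0.5,[-0.64,-0.86,0],[0,0,0.12]]]'
python3 - <<'E'
from h import *
s,W=look("wrist","w4"); o,p,R=pose()
# lid pose in tool frame
T=(W-p)@R
m=(T[...,2]>-.003)&(T[...,2]<.012)&(np.abs(T[...,1])<.031)&(np.abs(T[...,0])<.06)
q=T[m]; print("lid tool x",np.percentile(q[:,0],[1,99]).round(4),"z",np.median(q[:,2]).round(4), np.polyfit(q[:,0],q[:,2],1).round(4))
s,W=look("top"); tray("top",W,(.437,-.296),(.012,.03))
go((.4372,-.2961,.09),(180,0,139.6))
E
```

```text
time_s: 6.3
tcp_pos: [0.4219, 0.1536, 0.2023]
tcp_rot: [179.8, 0.1, 145.5]
contact_force: [1.8, 0.3, 0.6]
finger_gap: 0.0674
grip_force: 45.9
time_s: 6.8
tcp_pos: [0.4297, -0.0629, 0.2019]
tcp_rot: [180.0, 0.2, 145.2]
contact_force: [0.2, 0.8, -0.1]
finger_gap: 0.067
grip_force: 45.9
time_s: 7.4
tcp_pos: [0.4376, -0.2753, 0.2009]
tcp_rot: [180.0, 0.1, 139.9]
contact_force: [-0.2, -0.2, -0.6]
finger_gap: 0.0667
grip_force: 45.9
lid tool x [-0.0376  0.044 ] z 0.0031 [0.0066 0.0031]
tray c [ 409.3 -268.4] size [68.7 13. ] yaw 50.8 zmed 0.0186 n 103
t 7.5 at [ 0.4378 -0.2729  0.2007] [1.7997e+02 4.0000e-02 1.4004e+02] j [-32.   -0.5  -1.8  88.7   0.    8. ] F [ 0.   0.6 -0.4] grip 45.910794138908386 0.06702965674343858
shift [-0.072 -0.091  0.554] turn [0.001 0.001 0.01 ]
```

View pics/w4.png

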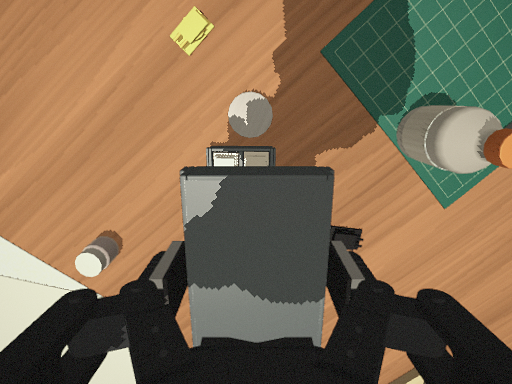

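The lid is held square at (258,255), and the full tray shows just beyond it at (240,157). I'll go lower and compare the edges.

```bash
python3 -m crank '[[0.5,[-0.07,-0.12,0.3],[0,0,0.01]],[0.5,[-0.07,-0.12,0.5],[0,0,0.01]],[0.5,[-0.07,-0.12,0.6],[0,0,0.01]],[0.5,[-0.07,-0.12,0.6],[0,0,0.01]],[0.5,[-0.07,-0.12,0.6],[0,0,0.01]]]'
cat >> h.py <<'E'
def lidcheck():
    s,W=look("wrist","wl%d"%np.random.randint(1e6)); o,p,R=pose(); T=(W-p)@R
    for nm,zs in (("lid",(-.005,.012)),("tray",None)):
        if zs is None: m=(W[...,2]>.012)&(W[...,2]<.023)
        else: m=(T[...,2]>zs[0])&(T[...,2]<zs[1])
        m&=(np.abs(T[...,1])<.05)&(T[...,0]<-.02)&(T[...,0]>-.075)
        if nm=="lid": m&=np.abs(T[...,1])<.0325
        q=T[m]; 
        if len(q)<10: print(nm,len(q)); continue
        e=[q[np.abs(q[:,1]-y)<.004][:,0].min() if (np.abs(q[:,1]-y)<.004).any() else np.nan for y in (-.025,0,.025)]
        print(nm,"n",len(q),"x edge at y -25,0,25:",np.round(e,4),"y range",np.round([q[:,1].min(),q[:,1].max()],4))
    go((.4372,-.2961,.0436),(180,0,139.6))
E
python3 -c "
from h import *
lidcheck()"
```

```text
time_s: 8.0
tcp_pos: [0.4337, -0.2998, 0.0812]
tcp_rot: [180.0, 0.1, 139.7]
contact_force: [0.5, 1.0, -0.5]
finger_gap: 0.0673
grip_force: 45.9
lid n 3808 x edge at y -25,0,25: [-0.041  -0.0393 -0.0409] y range [-0.032   0.0315]
tray 0
t 8.05 at [ 0.4342 -0.3003  0.0821] [1.7998e+02 1.6000e-01 1.3970e+02] j [-34.7   2.1 -12.3  75.5   0.    5.6] F [ 1.   0.6 -0.2] grip 45.90346276760101 0.06717848628608289
shift [0.003 0.026 0.192] turn [0.    0.004 0.002]
```

```bash
python3 -m crank '[[0.5,[0,0.02,0],[0,0,0]],[0.5,[0,0.02,0],[0,0,0]],[0.5,[0,0.02,0],[0,0,0]]]'
python3 - <<'E'
from h import *
for c in ("top","scene","wrist"):
    s,W=look(c); o,p,R=pose(); T=(W-p)@R
    m=(np.abs(T[...,0])<.07)&(np.abs(T[...,1])<.031)&(T[...,2]>-.006)&(T[...,2]<.011)
    q=T[m]; print(c,len(q),[ (round(q[k][:,0].min(),4),round(q[k][:,0].max(),4)) for y in (-.02,0,.02) for k in [np.abs(q[:,1]-y)<.007] if k.any()], np.median(q[:,2]))
    m=(np.abs(T[...,0])<.07)&(np.abs(T[...,1])<.045)&(W[...,2]>.014)&(W[...,2]<.022)
    q=T[m]
    if len(q): print("  tray",len(q),np.round([q[:,0].min(),q[:,0].max(),q[:,1].min(),q[:,1].max()],4))
go((.4372,-.2961,.0436),(180,0,139.6))
E
```

```text
time_s: 8.35
tcp_pos: [0.4362, -0.2977, 0.0807]
tcp_rot: [180.0, 0.1, 139.6]
contact_force: [0.5, 0.2, -1.0]
finger_gap: 0.0673
grip_force: 45.9
top 244 [(np.float64(0.0304), np.float64(0.0436)), (np.float64(0.0122), np.float64(0.045)), (np.float64(-0.046), np.float64(0.045))] 0.002737331986198913
  tray 94 [-0.0651  0.0682 -0.0287  0.0391]
scene 203 [(np.float64(-0.0445), np.float64(0.033)), (np.float64(-0.0438), np.float64(0.0222)), (np.float64(-0.0445), np.float64(0.0465))] 0.0031535086180373827
  tray 155 [-0.0687  0.0676 -0.0342  0.0409]
wrist 23387 [(np.float64(-0.0369), np.float64(0.0451)), (np.float64(-0.0399), np.float64(0.0451)), (np.float64(-0.0371), np.float64(0.045))] 0.0029237278008497477
  tray 2564 [ 0.0368  0.0695 -0.0326  0.0367]
t 8.5 at [ 0.4358 -0.2978  0.0799] [1.8000e+02 2.0000e-02 1.3962e+02] j [-34.3   2.2 -12.3  75.4   0.    6. ] F [ 0.   0.8 -1.2] grip 45.90901851654053 0.06722251711200407
shift [-0.     0.011  0.181] turn [0. 0. 0.]
```

```bash
python3 -m crank '[[0.5,[0,0.01,0],[0,0,0]],[0.5,[0,0.01,0.06],[0,0,0]],[0.5,[0,0.01,0.12],[0,0,0]],[0.5,[0,0.01,0.16],[0,0,0]],[0.5,[0,0.01,0.17],[0,0,0]],[0.5,[0,0.01,0.17],[0,0,0]]]'
python3 -m crank '[[0.5,[0,0,0.01],[0,0,0]],[0.5,[0,0,0.015],[0,0,0]],[0.5,[0,0,0.015],[0,0,0]]]'
```

```text
time_s: 9.1
tcp_pos: [0.4367, -0.296, 0.045]
tcp_rot: [-180.0, -0.1, 139.6]
contact_force: [-0.6, 0.2, -0.3]
finger_gap: 0.0671
grip_force: 45.9
time_s: 9.4
tcp_pos: [0.4373, -0.2964, 0.0437]
tcp_rot: [180.0, 0.1, 139.6]
contact_force: [-2.5, 1.4, 6.2]
finger_gap: 0.0671
grip_force: 46.6
```

```bash
python3 -m crank '[[1,[0,0,0],[0,0,0]],[1,[0,0,0],[0,0,0]],[1,[0,0,0],[0,0,0]],[1,[0,0,0],[0,0,0]]]'
python3 - <<'E'
from h import *
s,W=look("wrist","w5")
o,p,R=pose();m=(np.abs(W[...,2]-.04)<.006)&(np.hypot(W[...,0]-.437,W[...,1]+.296)<.06)
print(m.sum(),np.median(W[m][:,2]))
go((.4372,-.2961,.0436),(180,0,139.6))
E
python3 -m crank '[[1,[0.06,0,0],[0,-0.19,0]],[1,[0.06,0,0.03],[0,-0.38,0]],[1,[0.06,0,0.076],[0,-0.444,0]],[1,[0.06,0,0.076],[0,-0.444,0]],[1,[0.06,0,0.076],[0,-0.444,0]]]'
```

```text
time_s: 9.8
tcp_pos: [0.437, -0.2962, 0.0425]
tcp_rot: [180.0, -0.0, 139.6]
contact_force: [0.2, 0.4, -0.2]
finger_gap: 0.0855
grip_force: 0.0
25204 0.04056420556333923
t 9.85 at [ 0.437  -0.2962  0.0425] [-1.8000e+02 -1.0000e-02  1.3962e+02] j [-34.1   3.4 -15.3  71.3  -0.    6.3] F [ 0.2 -0.9  1.3] grip 0.0 0.08490568521233649
shift [-0.001  0.001 -0.005] turn [-0. -0.  0.]
time_s: 10.35
tcp_pos: [0.428, -0.2884, 0.0282]
tcp_rot: [180.0, 19.9, 139.6]
contact_force: [0.7, -0.0, -0.0]
finger_gap: 0.0853
grip_force: 0.0
```

View pics/w5.png

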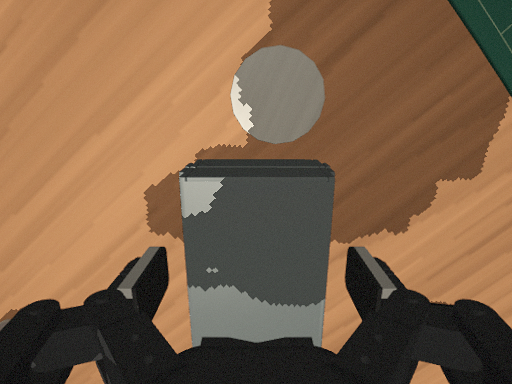

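The lid sits square on the full tray, with edges aligned and its top at 40 mm; the tin is at (278,95). Next I grip both trays.

```bash
python3 -m crank '[[0.7,[0,0,0],[0,0,0]],[0.4,[0,0,0],[0,0,0]],[0.4,[0,0,0],[0,0,0]],[0.4,[0,0,0],[0,0,0]],[0.4,[0,0,0],[0,0,0]],[0.4,[0,0,0],[0,0,0]]]' 100
python3 - <<'E'
from h import *
go((.428,-.2884,.2),(180,19.9,139.6))
E
```

```text
time_s: 10.95
tcp_pos: [0.4293, -0.2894, 0.0293]
tcp_rot: [180.0, 20.1, 139.6]
contact_force: [-2.7, 3.2, 7.9]
finger_gap: 0.067
grip_force: 112.6
t 10.95 at [ 0.4293 -0.2894  0.0293] [179.98  20.06 139.61] j [-32.7 -16.1 -37.4  48.9  -2.6   7.3] F [-2.7  3.2  7.9] grip 112.58513152599335 0.06698803545765225
shift [-0.285 -0.    -0.804] turn [0.    0.004 0.   ]
```

```bash
cat >> h.py <<'E'
def RR(yaw,th): return Ro.from_euler("z",yaw,degrees=True).as_matrix()@Ro.from_euler("x",180,degrees=True).as_matrix()@Ro.from_euler("y",th,degrees=True).as_matrix()
def plan(L,start=None):
    """L: (pos,yaw,theta) in sequence; shares for each call"""
    if start is None:
        o,p,R=pose(); print("t",o["time_s"],"at",np.round(p,4),np.round(o["tcp_rot"],2),"j",np.round(o["joint_positions"],1),"F",np.round(o["contact_force"],1),"grip",round(o["grip_force"],1),round(o["finger_gap"],4))
    else: p,R=np.array(start[0]),RR(*start[1:])
    for t,y,th in L:
        T=RR(y,th); t=np.array(t); s=R.T@(t-p)/.2; w=Ro.from_matrix(R.T@T).as_rotvec(degrees=True)/45
        n=max(np.linalg.norm(t-p)/.05,np.linalg.norm(w)*45/8.59)
        print(np.round(s,3),np.round(w,3),"rows",round(n,1)); p,R=t,T
E
python3 -m crank '[[0.4,[-0.03,0,-0.08],[0,0,0]],[0.4,[-0.1,0,-0.28],[0,0,0]],[0.4,[-0.2,0,-0.56],[0,0,0]],[0.4,[-0.3,0,-0.85],[0,0,0]],[0.4,[-0.33,0,-0.93],[0,0.22,0]],[0.4,[-0.33,0,-0.93],[0,0.444,0]],[0.4,[-0.33,0,-0.93],[0,0.444,0]]]'
python3 - <<'E'
from h import *
s,W=look("scene","s1"); cv2.imwrite("pics/s1c.png",cv2.resize(s["frame"][120:230,100:320],None,fx=3,fy=3,interpolation=cv2.INTER_NEAREST))
plan([((.43,-.11,.24),181,0),((.43,.06,.24),222,0),((.43,.2,.24),263,0),((.42,.31,.24),306.4,0)])
E
```

```text
time_s: 11.65
tcp_pos: [0.4283, -0.2887, 0.2271]
tcp_rot: [180.0, -0.2, 139.6]
contact_force: [-0.1, -0.2, -2.4]
finger_gap: 0.067
grip_force: 112.1
t 11.7 at [ 0.4284 -0.2888  0.2243] [180.    -0.53 139.59] j [-34.    0.4   1.7  91.9   0.1   6.4] F [-4.6  2.6 -4.6] grip 112.0 0.0669
[ 0.574  0.686 -0.073] [ 0.004 -0.011 -0.92 ] rows 4.8
[-0.015  0.85   0.   ] [ 0.     0.    -0.911] rows 4.8
[-0.468  0.52   0.   ] [ 0.     0.    -0.911] rows 4.8
[-0.54   0.117  0.   ] [ 0.     0.    -0.964] rows 5.1
```

View pics/s1c.png

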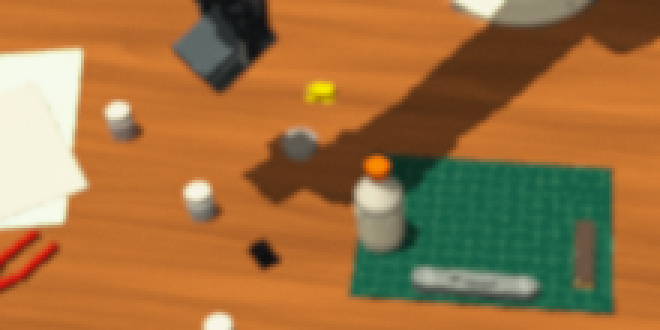

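The closed stack is off the table, tilted in the gripper at crop pixel (215,50). The pots and the tin stand where they were. Now I carry it left.

```bash
python3 -m crank '[[0.4,[0.57,0.69,-0.07],[0,0,-0.92]],[0.4,[0.57,0.69,-0.07],[0,0,-0.92]],[0.4,[0.57,0.69,-0.07],[0,0,-0.92]],[0.4,[0.57,0.69,-0.07],[0,0,-0.92]],[0.4,[0.57,0.69,-0.07],[0,0,-0.92]],[0.4,[0.57,0.69,-0.07],[0,0,-0.92]]]'
python3 -m crank '[[0.4,[-0.02,0.85,0],[0,0,-0.91]],[0.4,[-0.02,0.85,0],[0,0,-0.91]],[0.4,[-0.02,0.85,0],[0,0,-0.91]],[0.4,[-0.02,0.85,0],[0,0,-0.91]],[0.4,[-0.02,0.85,0],[0,0,-0.91]],[0.4,[-0.02,0.85,0],[0,0,-0.91]]]'
python3 -m crank '[[0.4,[-0.47,0.52,0],[0,0,-0.91]],[0.4,[-0.47,0.52,0],[0,0,-0.91]],[0.4,[-0.47,0.52,0],[0,0,-0.91]],[0.4,[-0.47,0.52,0],[0,0,-0.91]],[0.4,[-0.47,0.52,0],[0,0,-0.91]],[0.4,[-0.47,0.52,0],[0,0,-0.91]]]'
python3 -m crank '[[0.4,[-0.54,0.12,0],[0,0,-0.96]],[0.4,[-0.54,0.12,0],[0,0,-0.96]],[0.4,[-0.54,0.12,0],[0,0,-0.96]],[0.4,[-0.54,0.12,0],[0,0,-0.96]],[0.4,[-0.54,0.12,0],[0,0,-0.96]],[0.4,[-0.54,0.12,0],[0,0,-0.96]],[0.4,[-0.54,0.12,0],[0,0,-0.96]]]'
python3 - <<'E'
from h import *
plan([((.42,.31,.22),306.4,35),((.42,.31,.20),306.4,70),((.42,.31,.075),306.4,70)])
E
```

```text
time_s: 12.3
tcp_pos: [0.4297, -0.1078, 0.239]
tcp_rot: [-180.0, 0.0, -178.8]
contact_force: [-0.7, -1.2, -1.0]
finger_gap: 0.0668
grip_force: 112.5
time_s: 12.9
tcp_pos: [0.4306, 0.0617, 0.2386]
tcp_rot: [-180.0, -0.0, -138.1]
contact_force: [0.0, 0.5, -1.0]
finger_gap: 0.0662
grip_force: 113.0
time_s: 13.5
tcp_pos: [0.4311, 0.2013, 0.2385]
tcp_rot: [180.0, -0.0, -97.4]
contact_force: [0.2, -0.6, -0.4]
finger_gap: 0.0666
grip_force: 112.9
time_s: 14.2
tcp_pos: [0.4206, 0.3113, 0.2387]
tcp_rot: [-180.0, -0.0, -54.4]
contact_force: [-0.2, 0.0, -1.6]
finger_gap: 0.0671
grip_force: 113.7
t 14.2 at [0.4206 0.3113 0.2387] [-180.     -0.    -54.44] j [ 36.5   1.    3.9  93.   -0.  -89.1] F [-0.2  0.  -1.6] grip 113.7 0.0671
[0.004 0.006 0.094] [ 0.006  0.778 -0.018] rows 4.1
[-0.057 -0.     0.082] [0.    0.778 0.   ] rows 4.1
[-0.587 -0.     0.214] [0. 0. 0.] rows 2.5
```

```bash
python3 -m crank '[[0.4,[0,0,0.1],[0,0.78,0]],[0.4,[0,0,0.1],[0,0.78,0]],[0.4,[0,0,0.1],[0,0.78,0]],[0.4,[0,0,0.1],[0,0.78,0]],[0.4,[0,0,0.1],[0,0.78,0]]]'
python3 -m crank '[[0.4,[-0.06,0,0.08],[0,0.778,0]],[0.4,[-0.06,0,0.08],[0,0.778,0]],[0.4,[-0.06,0,0.08],[0,0.778,0]],[0.4,[-0.06,0,0.08],[0,0.778,0]],[0.4,[-0.06,0,0.08],[0,0.778,0]],[0.4,[-0.06,0,0.08],[0,0.778,0]]]'
python3 - <<'E'
from h import *
plan([((.42,.31,.075),305.6,70)])
s,W=look("scene","s2"); cv2.imwrite("pics/s2c.png",cv2.resize(s["frame"][100:270,280:500],None,fx=3,fy=3,interpolation=cv2.INTER_CUBIC))
E
```

```text
time_s: 14.7
tcp_pos: [0.4191, 0.3127, 0.2168]
tcp_rot: [-180.0, -35.3, -54.0]
contact_force: [-0.1, 0.3, -1.5]
finger_gap: 0.0668
grip_force: 113.7
time_s: 15.3
tcp_pos: [0.4198, 0.3119, 0.1974]
tcp_rot: [179.7, -69.9, -53.8]
contact_force: [-0.5, -0.8, -0.4]
finger_gap: 0.0665
grip_force: 113.8
t 15.3 at [0.4198 0.3119 0.1974] [179.72 -69.91 -53.8 ] j [ 61.5  27.4   6.3 118.7 -57.9 -35.7] F [-0.5 -0.8 -0.4] grip 113.8 0.0665
[-0.572  0.004  0.218] [-0.006  0.002  0.005] rows 2.4
```

View pics/s2c.png

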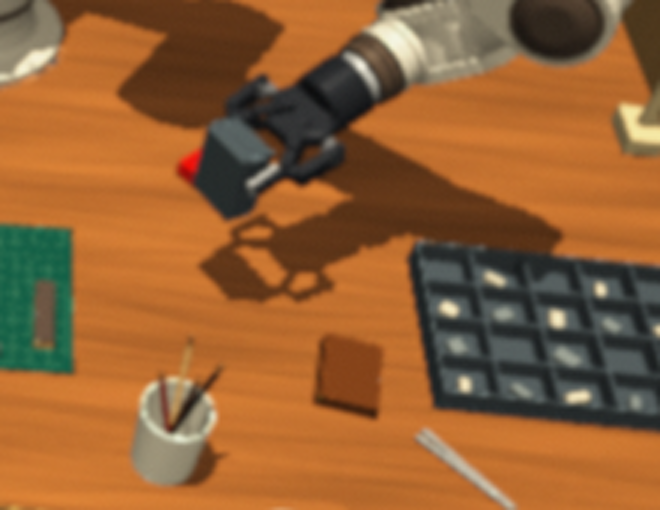

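The stack stands upright in the gripper at crop pixel (235,165), above clear table. I lower it.

```bash
python3 -m crank '[[0.4,[-0.25,0,0.09],[0,0,0]],[0.4,[-0.45,0,0.165],[0,0,0]],[0.4,[-0.59,0,0.215],[0,0,0]],[0.4,[-0.625,0,0.228],[0,0,0]],[0.4,[-0.625,0,0.228],[0,0,0]],[0.4,[-0.625,0,0.228],[0,0,0]]]'
python3 - <<'E'
from h import *
plan([((.42,.31,.0554),306.2,70)])
E
```

```text
time_s: 15.95
tcp_pos: [0.4206, 0.3127, 0.0685]
tcp_rot: [-179.3, -70.0, -54.6]
contact_force: [0.5, 0.3, -1.8]
finger_gap: 0.0671
grip_force: 113.8
t 15.95 at [0.4206 0.3127 0.0685] [-179.34  -69.95  -54.56] j [ 61.5  34.4   0.9 106.2 -58.1 -35.6] F [ 0.5  0.3 -1.8] grip 113.8 0.0671
[-0.058  0.011  0.031] [ 0.001  0.001 -0.006] rows 0.3
```

```bash
python3 -m crank '[[0.4,[-0.02,0,0.007],[0,0,0]],[0.4,[-0.04,0,0.015],[0,0,0]],[0.4,[-0.052,0,0.019],[0,0,0]],[0.4,[-0.056,0,0.0205],[0,0,0]],[0.4,[-0.056,0,0.0205],[0,0,0]]]'
```

```text
time_s: 16.45
tcp_pos: [0.4203, 0.3124, 0.0562]
tcp_rot: [179.9, -70.2, -53.7]
contact_force: [-3.8, -2.4, 18.2]
finger_gap: 0.0671
grip_force: 114.5
```

```bash
python3 -m crank '[[1,[-0.054,0,0.02],[0,0,0]],[1,[-0.054,0,0.02],[0,0,0]],[1,[-0.054,0,0.02],[0,0,0]],[1,[-0.056,0,-0.1],[0,0,0]],[1,[-0.056,0,-0.3],[0,0,0]],[1,[-0.056,0,-0.5],[0,0,0]],[1,[-0.056,0,-0.5],[0,0,0]]]'
python3 - <<'E'
from h import *
plan([((.40,.34,.23),306,35),((.42,.31,.23),306,0),((.43,.2995,.18),306,-40),((.43,.2995,.0615),306,-40)])
s,W=look("scene"); cv2.imwrite("pics/s3c.png",cv2.resize(s["frame"][140:230,310:430],None,fx=4,fy=4,interpolation=cv2.INTER_CUBIC))
m=(W[...,2]>.075)&(W[...,2]<.1)&(np.hypot(W[...,0]-.426,W[...,1]-.305)<.05); q=W[m]; print(len(q),q.mean(0), cv2.minAreaRect((q[:,:2]*1000).astype(np.float32)))
E
```

```text
time_s: 17.15
tcp_pos: [0.3604, 0.3947, 0.0787]
tcp_rot: [-179.7, -70.0, -54.0]
contact_force: [0.5, 0.8, -0.6]
finger_gap: 0.0855
grip_force: 0.0
t 17.15 at [0.3604 0.3947 0.0787] [-179.67  -70.04  -53.97] j [ 70.   42.   12.4 117.1 -51.5 -27.1] F [ 0.5  0.8 -0.6] grip 0.0 0.0855
[0.826 0.001 0.059] [-0.008 -0.779  0.003] rows 4.1
[0.148 0.007 0.103] [-0.    -0.778 -0.   ] rows 4.1
[ 0.072 -0.01   0.25 ] [ 0.    -0.889  0.   ] rows 4.7
[ 0.381 -0.     0.454] [0. 0. 0.] rows 2.4
216 [0.43105408 0.30376298 0.08809108] ((428.47686767578125, 301.9394836425781), (69.38318634033203, 44.733848571777344), 41.01589584350586)
```

View pics/s3c.png

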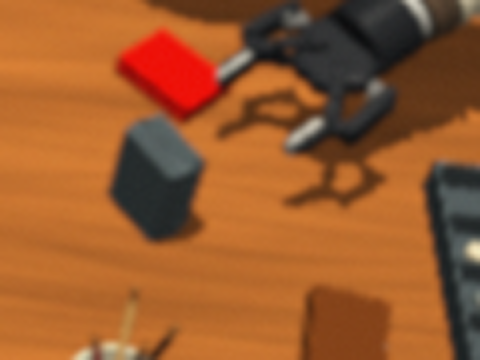

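The stack stands closed by itself at crop pixel (155,180), and the fingers are clear. I swing over to regrip from above.

```bash
python3 -m crank '[[1,[0.4,0,0],[0,0,0]],[1,[0.82,0,0.06],[0,-0.2,0]],[1,[0.82,0,0.06],[0,-0.5,0]],[1,[0.82,0,0.06],[0,-0.78,0]],[1,[0.82,0,0.06],[0,-0.78,0]],[1,[0.82,0,0.06],[0,-0.78,0]],[1,[0.82,0,0.06],[0,-0.78,0]]]'
python3 -m crank '[[1,[0.15,0,0.1],[0,-0.78,0]],[1,[0.15,0,0.1],[0,-0.78,0]],[1,[0.15,0,0.1],[0,-0.78,0]],[1,[0.15,0,0.1],[0,-0.78,0]],[1,[0.15,0,0.1],[0,-0.78,0]]]'
python3 - <<'E'
from h import *
plan([((.43,.2995,.18),306,-40),((.43,.2995,.0615),306,-40)])
for c in ("wrist","top"):
    s,W=look(c,"w6"+c)
    m=(W[...,2]>.08)&(W[...,2]<.1)&(np.hypot(W[...,0]-.426,W[...,1]-.305)<.05); q=W[m]
    if len(q)>5: print(c,len(q),cv2.minAreaRect((q[:,:2]*1000).astype(np.float32)))
E
```

```text
time_s: 17.9
tcp_pos: [0.4023, 0.3353, 0.2278]
tcp_rot: [-179.9, -35.1, -54.1]
contact_force: [0.6, 0.9, -1.2]
finger_gap: 0.0853
grip_force: 0.0
time_s: 18.4
tcp_pos: [0.4232, 0.3062, 0.2254]
tcp_rot: [179.6, 0.1, -54.1]
contact_force: [-0.0, -0.1, -0.5]
finger_gap: 0.0855
grip_force: 0.0
t 18.4 at [0.4232 0.3062 0.2254] [ 1.7961e+02  1.4000e-01 -5.4110e+01] j [ 35.8   1.    2.5  91.9   0.1 -90.1] F [-0.  -0.1 -0.5] grip 0.0 0.0855
[ 0.048 -0.009  0.227] [ 0.007 -0.886 -0.005] rows 4.6
[ 0.381 -0.     0.454] [0. 0. 0.] rows 2.4
wrist 3561 ((426.25848388671875, 304.793701171875), (68.68074798583984, 40.44921112060547), 36.27988815307617)
top 331 ((428.21826171875, 303.2383117675781), (68.9564437866211, 37.95093536376953), 35.77713394165039)
```

```bash
python3 -m crank '[[1,[0.05,0,0.22],[0,-0.2,0]],[1,[0.05,0,0.22],[0,-0.4,0]],[1,[0.05,0,0.22],[0,-0.6,0]],[1,[0.05,0,0.22],[0,-0.8,0]],[1,[0.05,0,0.22],[0,-0.887,0]],[1,[0.05,0,0.22],[0,-0.887,0]],[1,[0.05,0,0.22],[0,-0.887,0]]]'
python3 - <<'E'
from h import *
plan([((.4304,.2992,.0615),306.2,-40)])
E
```

```text
time_s: 19.2
tcp_pos: [0.4281, 0.3001, 0.1823]
tcp_rot: [179.6, 39.8, -54.1]
contact_force: [0.5, 0.2, 0.2]
finger_gap: 0.0854
grip_force: 0.0
t 19.2 at [0.4281 0.3001 0.1823] [179.59  39.8  -54.05] j [  17.5   10.1    0.3   95.5   37.2 -113.7] F [0.5 0.2 0.2] grip 0.0 0.0854
[ 0.395 -0.01   0.457] [ 0.005 -0.005 -0.004] rows 2.4
```

```bash
python3 -m crank '[[1,[0.15,-0.005,0.17],[0,0,0]],[1,[0.28,-0.005,0.32],[0,0,0]],[1,[0.36,-0.005,0.42],[0,0,0]],[1,[0.393,-0.005,0.455],[0,0,0]],[1,[0.393,-0.005,0.455],[0,0,0]],[1,[0.393,-0.005,0.455],[0,0,0]]]'
python3 -m crank '[[0.7,[0,0,0],[0,0,0]],[0.4,[0,0,0],[0,0,0]],[0.4,[0,0,0],[0,0,0]],[0.4,[0,0,0],[0,0,0]],[0.4,[0,0,0],[0,0,0]],[0.4,[0,0,0],[0,0,0]]]' 100
python3 - <<'E'
from h import *
plan([((.4304,.2992,.20),306.2,-40),((.43,.22,.22),285,-20),((.45,.14,.22),277,15),((.48,.05,.20),270,50),((.48,.01,.06),270,50)])
E
```

```text
time_s: 19.8
tcp_pos: [0.431, 0.2997, 0.0655]
tcp_rot: [-179.9, 39.9, -53.8]
contact_force: [0.3, -0.3, 1.0]
finger_gap: 0.0854
grip_force: 0.0
time_s: 20.4
tcp_pos: [0.4316, 0.2995, 0.0662]
tcp_rot: [-179.8, 40.0, -53.8]
contact_force: [-0.7, 0.7, 7.6]
finger_gap: 0.0672
grip_force: 112.2
t 20.4 at [0.4316 0.2995 0.0662] [-179.77   40.01  -53.77] j [  17.2   13.5   -8.8   82.7   37.5 -114.1] F [-0.7  0.7  7.6] grip 112.2 0.0672
[-0.432  0.004 -0.511] [-0.005  0.     0.   ] rows 2.7
[ 0.18   0.235 -0.281] [0.237 0.439 0.41 ] rows 3.4
[ 0.387  0.007 -0.141] [0.008 0.776 0.18 ] rows 4.2
[ 0.423 -0.094  0.217] [-0.085  0.777  0.133] rows 4.2
[-0.408 -0.     0.603] [0. 0. 0.] rows 2.9
```

```bash
python3 -m crank '[[0.4,[-0.04,0,-0.05],[0,0,0]],[0.4,[-0.15,0,-0.18],[0,0,0]],[0.4,[-0.3,0,-0.36],[0,0,0]],[0.4,[-0.43,0,-0.51],[0,0,0]],[0.4,[-0.43,0,-0.51],[0,0,0]]]'
python3 -m crank '[[0.4,[0.18,0.235,-0.28],[0.237,0.44,0.41]],[0.4,[0.18,0.235,-0.28],[0.237,0.44,0.41]],[0.4,[0.18,0.235,-0.28],[0.237,0.44,0.41]],[0.4,[0.18,0.235,-0.28],[0.237,0.44,0.41]],[0.4,[0.18,0.235,-0.28],[0.237,0.44,0.41]]]'
python3 -m crank '[[0.4,[0.387,0,-0.14],[0,0.776,0.18]],[0.4,[0.387,0,-0.14],[0,0.776,0.18]],[0.4,[0.387,0,-0.14],[0,0.776,0.18]],[0.4,[0.387,0,-0.14],[0,0.776,0.18]],[0.4,[0.387,0,-0.14],[0,0.776,0.18]],[0.4,[0.387,0,-0.14],[0,0.776,0.18]]]'
python3 - <<'E'
from h import *
plan([((.486,.06,.19),270,50),((.486,.0262,.06),270,50)])
E
```

```text
time_s: 20.9
tcp_pos: [0.432, 0.2997, 0.2042]
tcp_rot: [-179.4, 39.8, -53.5]
contact_force: [-0.0, 0.0, -1.6]
finger_gap: 0.0668
grip_force: 112.0
time_s: 21.4
tcp_pos: [0.4295, 0.2204, 0.2186]
tcp_rot: [-179.8, 19.9, -75.0]
contact_force: [0.4, -0.1, -1.5]
finger_gap: 0.0669
grip_force: 112.7
time_s: 22.0
tcp_pos: [0.4509, 0.1416, 0.2159]
tcp_rot: [179.4, -14.9, -82.7]
contact_force: [-1.1, 0.3, -2.5]
finger_gap: 0.067
grip_force: 112.7
t 22.0 at [0.4509 0.1416 0.2159] [179.42 -14.92 -82.71] j [ 25.1  -2.   -2.6  94.7 -14.  -71.5] F [-1.1  0.3 -2.5] grip 112.7 0.067
[ 0.379 -0.125  0.234] [-0.076  0.778  0.143] rows 4.2
[-0.389 -0.     0.547] [0. 0. 0.] rows 2.7
```

```bash
python3 -m crank '[[0.4,[0.38,-0.125,0.234],[-0.076,0.778,0.143]],[0.4,[0.38,-0.125,0.234],[-0.076,0.778,0.143]],[0.4,[0.38,-0.125,0.234],[-0.076,0.778,0.143]],[0.4,[0.38,-0.125,0.234],[-0.076,0.778,0.143]],[0.4,[0.38,-0.125,0.234],[-0.076,0.778,0.143]],[0.4,[0.38,-0.125,0.234],[-0.076,0.778,0.143]],[0.4,[0.38,-0.125,0.234],[-0.076,0.778,0.143]]]'
python3 - <<'E'
from h import *
plan([((.486,.0262,.05),270,50)])
for c in ("top","scene"):
    s,W=look(c); print([np.round(d["position"],3) for n in ("mat","hull","glue_bottle") for d in nets.landmark_of(c,n)[:1]])
    m=(W[...,2]>.015)&(W[...,2]<.03)&(np.abs(W[...,1])<.085)&(W[...,0]>.54)&(W[...,0]<.62);q=W[m]; print("hull",np.round(np.percentile(q[:,0],[1,50,99]),3))
E
```

```text
time_s: 22.7
tcp_pos: [0.4863, 0.0584, 0.1919]
tcp_rot: [-179.7, -49.8, -90.5]
contact_force: [0.6, 0.1, -1.0]
finger_gap: 0.0671
grip_force: 112.8
t 22.7 at [0.4863 0.0584 0.1919] [-179.67  -49.83  -90.5 ] j [ 27.9  14.7   1.8 106.1 -42.5 -50.3] F [ 0.6  0.1 -1. ] grip 112.8 0.0671
[-0.438  0.003  0.581] [ 0.001  0.004 -0.007] rows 2.9
[array([ 0.487,  0.006, -0.   ]), array([0.575, 0.003, 0.003]), array([ 0.511, -0.118,  0.004])]
hull [0.563 0.575 0.588]
[array([0.487, 0.008, 0.004]), array([0.57 , 0.007, 0.004]), array([ 0.511, -0.116,  0.002])]
hull [0.562 0.577 0.588]
```

Mat centre confirmed at about (0.486, 0.006). Lowering.

```bash
python3 -m crank '[[0.4,[-0.2,0,0.26],[0,0,0]],[0.4,[-0.34,0,0.45],[0,0,0]],[0.4,[-0.42,0,0.56],[0,0,0]],[0.4,[-0.438,0,0.58],[0,0,0]],[0.4,[-0.438,0,0.58],[0,0,0]],[0.4,[-0.438,0,0.58],[0,0,0]]]'
python3 - <<'E'
from h import *
plan([((.486,.027,.036),270,50),((.486,.027,.0304),270,50)])
E
```

```text
time_s: 23.7
tcp_pos: [0.4877, 0.0267, 0.0519]
tcp_rot: [-179.4, -50.0, -90.6]
contact_force: [0.2, -0.3, -0.8]
finger_gap: 0.0674
grip_force: 112.5
t 23.7 at [0.4877 0.0267 0.0519] [-179.42  -50.03  -90.63] j [ 24.9  17.6 -10.5  88.4 -44.1 -53.8] F [ 0.2 -0.3 -0.8] grip 112.5 0.0674
[-0.062  0.009  0.05 ] [-0.002 -0.001 -0.009] rows 0.3
[-0.021 -0.     0.018] [0. 0. 0.] rows 0.1
```

```bash
python3 -m crank '[[0.4,[-0.03,0.005,0.026],[0,0,0]],[0.4,[-0.055,0.005,0.046],[0,0,0]],[0.4,[-0.07,0.005,0.058],[0,0,0]],[0.4,[-0.076,0.005,0.064],[0,0,0]],[0.4,[-0.079,0.005,0.066],[0,0,0]],[0.4,[-0.079,0.005,0.066],[0,0,0]]]'
```

```text
time_s: 24.3
tcp_pos: [0.486, 0.0264, 0.0317]
tcp_rot: [-179.6, -50.2, -90.4]
contact_force: [-8.0, 6.9, 21.5]
finger_gap: 0.0671
grip_force: 115.5
```

```bash
python3 -m crank '[[1,[0,0,0],[0,0,0]],[1,[0,0,0],[0,0,0]],[1,[0,0,0],[0,0,0]],[1,[0,0,-0.1],[0,0,0]],[1,[0,0,-0.3],[0,0,0]],[1,[0,0,-0.6],[0,0,0]],[1,[0,0,-0.6],[0,0,0]]]'
python3 - <<'E'
from h import *
for c in ("top","wrist"):
    s,W=look(c,"m1"+c); tray(c,W,(.486,.006),(.035,.05))
o,p,R=pose()
m=(np.hypot(W[...,0]-.486,W[...,1]-.006)<.03)&(W[...,2]>.03)&(W[...,2]<.055);q=W[m];A=np.c_[q[:,:2]-[.486,.006],np.ones(len(q))];print("plane",np.linalg.lstsq(A,q[:,2],rcond=None)[0].round(4))
plan([((.486,.006,.16),270,0),((.486,.006,.056),270,0)])
E
```

```text
time_s: 25.0
tcp_pos: [0.4868, 0.1212, 0.1087]
tcp_rot: [-179.3, -50.0, -90.6]
contact_force: [0.6, -1.1, 0.3]
finger_gap: 0.0854
grip_force: 0.0
tray c [487.3   7.5] size [87.5 68.4] yaw 88.9 zmed 0.044 n 725
tray c [485.7   6.6] size [91.1 66.5] yaw 88.5 zmed 0.0435 n 7095
plane [0.0003 0.0001 0.0435]
t 25.1 at [0.4864 0.1193 0.1065] [-179.51  -50.03  -90.47] j [ 33.3  22.8   1.7 102.  -40.  -44.2] F [-0.3 -0.8 -0.5] grip 0.0 0.0852
[ 0.569 -0.     0.262] [-0.006 -1.112 -0.005] rows 5.8
[ 0.   -0.    0.52] [0. 0. 0.] rows 2.1
```

View pics/m1wrist.png

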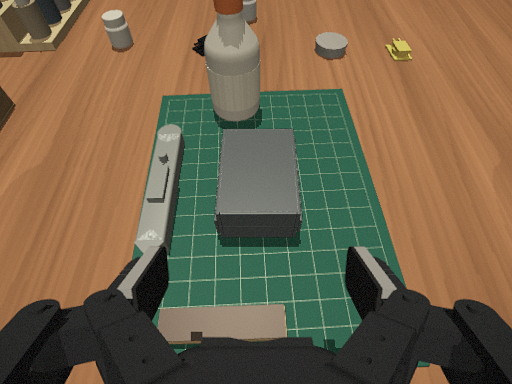

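The closed stack lies flat in the middle of the mat at (258,180), upside down and clear of the hull and bottle. Now I go vertical and take only the upper tray.

```bash
python3 -m crank '[[1,[0.569,0,0.26],[0,-0.2,0]],[1,[0.569,0,0.26],[0,-0.4,0]],[1,[0.569,0,0.26],[0,-0.6,0]],[1,[0.569,0,0.26],[0,-0.8,0]],[1,[0.569,0,0.26],[0,-1,0]],[1,[0.569,0,0.26],[0,-1,0]]]'
python3 - <<'E'
from h import *
plan([((.486,.0065,.12),268.7,0),((.486,.0065,.0485),268.7,0)])
E
```

```text
time_s: 25.7
tcp_pos: [0.4848, 0.0027, 0.16]
tcp_rot: [-179.6, -4.8, -90.4]
contact_force: [0.7, -0.1, -0.1]
finger_gap: 0.0853
grip_force: 0.0
t 25.7 at [0.4848 0.0027 0.16  ] [-179.62   -4.81  -90.43] j [  2.9  -4.9 -10.6  84.2  -4.8 -86.7] F [ 0.7 -0.1 -0.1] grip 0.0 0.0853
[-0.036 -0.004  0.198] [-0.009 -0.107  0.02 ] rows 0.8
[ 0.    -0.     0.357] [0. 0. 0.] rows 1.4
```

```bash
python3 -m crank '[[1,[-0.036,-0.004,0.198],[-0.009,-0.107,0.02]],[1,[-0.036,-0.004,0.198],[-0.009,-0.107,0.02]],[1,[-0.036,-0.004,0.198],[-0.009,-0.107,0.02]],[1,[-0.036,-0.004,0.198],[-0.009,-0.107,0.02]]]'
python3 - <<'E'
from h import *
plan([((.486,.0065,.0485),268.7,0)])
s,W=look("wrist"); tray("wrist",W,(.486,.006),(.035,.05))
E
```

```text
time_s: 26.1
tcp_pos: [0.4862, 0.0086, 0.1207]
tcp_rot: [179.9, -0.4, -91.1]
contact_force: [0.3, 1.0, 0.1]
finger_gap: 0.0853
grip_force: 0.0
t 26.1 at [0.4862 0.0086 0.1207] [179.9   -0.38 -91.1 ] j [  1.2  -4.1 -14.1  80.2  -0.4 -87.7] F [0.3 1.  0.1] grip 0.0 0.0853
[0.008 0.    0.361] [ 0.002 -0.008  0.004] rows 1.4
tray c [486.4   5.9] size [90.9 67.3] yaw 89.2 zmed 0.0436 n 11750
```

```bash
python3 -m crank '[[1,[0.01,0,0.18],[0,-0.008,0]],[1,[0.01,0,0.3],[0,-0.008,0]],[1,[0.01,0,0.355],[0,-0.008,0]],[1,[0.01,0,0.355],[0,-0.008,0]],[1,[0.01,0,0.355],[0,-0.008,0]]]'; sleep 0.1
python3 -m crank '[[0.7,[0,0,0],[0,0,0]],[0.4,[0,0,0],[0,0,0]],[0.4,[0,0,0],[0,0,0]],[0.4,[0,0,0],[0,0,0]],[0.4,[0,0,0],[0,0,0]]]' 40
```

```text
time_s: 26.65
tcp_pos: [0.4866, 0.0068, 0.0504]
tcp_rot: [180.0, 0.1, -91.1]
contact_force: [0.4, 0.5, -0.7]
finger_gap: 0.0854
grip_force: 0.0
time_s: 27.15
tcp_pos: [0.4874, 0.0066, 0.052]
tcp_rot: [-179.9, 0.1, -91.1]
contact_force: [-3.6, 0.2, 14.5]
finger_gap: 0.0627
grip_force: 74.2
```

```bash
python3 -m crank '[[0.4,[0,0,-0.02],[0,0,0]],[0.4,[0,0,-0.05],[0,0,0]],[0.4,[0,0,-0.09],[0,0,0]],[0.4,[0,0,-0.15],[0,0,0]],[0.4,[0,0,-0.25],[0,0,0]],[0.4,[0,0,-0.4],[0,0,0]],[0.4,[0,0,-0.6],[0,0,0]],[0.4,[0,0,-0.6],[0,0,0]]]'
python3 - <<'E'
from h import *
plan([((.46,.18,.165),285,0),((.426,.305,.165),305,0)])
s,W=look("scene"); cv2.imwrite("pics/s4c.png",cv2.resize(s["frame"][130:240,190:340],None,fx=4,fy=4,interpolation=cv2.INTER_CUBIC))
E
```

```text
time_s: 27.95
tcp_pos: [0.4882, 0.0063, 0.1751]
tcp_rot: [-179.7, 0.1, -91.1]
contact_force: [0.8, 0.7, -0.2]
finger_gap: 0.0627
grip_force: 72.0
t 27.95 at [0.4882 0.0063 0.1751] [-1.7966e+02  1.1000e-01 -9.1120e+01] j [  0.7  -4.7  -8.6  85.8   0.1 -88.2] F [ 0.8  0.7 -0.2] grip 72.0 0.0627
[-0.865  0.158  0.051] [-0.008  0.001 -0.358] rows 3.5
[-0.648  0.002  0.   ] [-0.     0.    -0.444] rows 2.6
```

View pics/s4c.png

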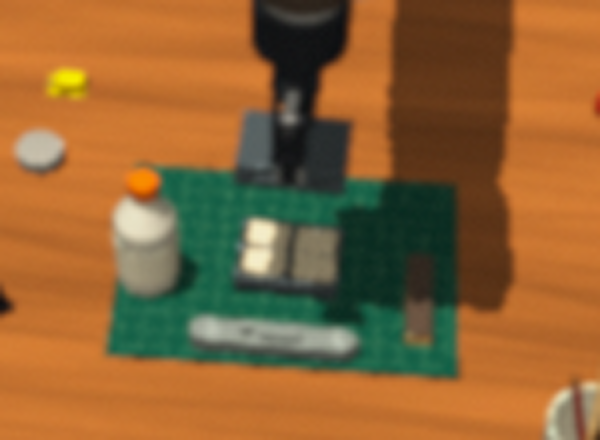

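The lower tray on the mat at crop (288,255) holds four plates bottom up, and the emptied tray hangs in the gripper. I carry that tray to the table on the left.

```bash
python3 -m crank '[[0.4,[-0.86,0.16,0.05],[0,0,-0.36]],[0.4,[-0.86,0.16,0.05],[0,0,-0.36]],[0.4,[-0.86,0.16,0.05],[0,0,-0.36]],[0.4,[-0.86,0.16,0.05],[0,0,-0.36]],[0.4,[-0.86,0.16,0.05],[0,0,-0.36]]]'
python3 -m crank '[[0.4,[-0.65,0,0],[0,0,-0.44]],[0.4,[-0.65,0,0],[0,0,-0.44]],[0.4,[-0.65,0,0],[0,0,-0.44]],[0.4,[-0.65,0,0],[0,0,-0.44]],[0.4,[-0.65,0,0.3],[0,0,-0.44]],[0.4,[-0.65,0,0.5],[0,0,-0.44]],[0.4,[-0.65,0,0.63],[0,0,-0.44]],[0.4,[-0.65,0,0.63],[0,0,-0.44]],[0.4,[-0.65,0,0.63],[0,0,-0.44]]]'
python3 - <<'E'
from h import *
plan([((.426,.305,.029),305,0)])
E
```

```text
time_s: 28.5
tcp_pos: [0.4564, 0.1815, 0.1584]
tcp_rot: [179.8, 0.1, -74.7]
contact_force: [0.6, 0.3, 0.0]
finger_gap: 0.0631
grip_force: 71.9
time_s: 29.4
tcp_pos: [0.4235, 0.3033, 0.033]
tcp_rot: [179.9, 0.1, -55.2]
contact_force: [0.1, -0.7, 0.3]
finger_gap: 0.0629
grip_force: 76.0
t 29.4 at [0.4235 0.3033 0.033 ] [ 1.7987e+02  1.3000e-01 -5.5210e+01] j [ 35.5   2.9 -16.9  70.3   0.1 -89.2] F [ 0.1 -0.7  0.3] grip 76.0 0.0629
[ 0.    -0.015  0.02 ] [ 0.003  0.003 -0.005] rows 0.1
```

```bash
python3 -m crank '[[0.4,[0,0,0.01],[0,0,0]],[0.4,[0,0,0.018],[0,0,0]],[0.4,[0,0,0.022],[0,0,0]],[0.4,[0,0,0.022],[0,0,0]]]'
```

```text
time_s: 29.8
tcp_pos: [0.4235, 0.3045, 0.0292]
tcp_rot: [179.9, 0.1, -55.1]
contact_force: [0.2, 1.2, 0.6]
finger_gap: 0.0627
grip_force: 76.0
```

```bash
python3 -m crank '[[0.4,[0,0,0.006],[0,0,0]],[0.4,[0,0,0.01],[0,0,0]],[0.4,[0,0,0.01],[0,0,0]]]'
```

```text
time_s: 30.1
tcp_pos: [0.4236, 0.3047, 0.0289]
tcp_rot: [-180.0, 0.1, -55.1]
contact_force: [-4.9, -3.9, 14.3]
finger_gap: 0.0631
grip_force: 79.3
```

Contact. Release, retreat up and verify.

```bash
python3 -m crank '[[1,[0,0,0],[0,0,0]],[1,[0,0,0],[0,0,0]],[1,[0,0,0],[0,0,0]],[1,[0,0,-0.2],[0,0,0]],[1,[0,0,-0.5],[0,0,0]],[1,[-0.4,0,-0.9],[0,0,0]],[1,[-0.8,0,-0.9],[0,0,0]],[1,[-0.8,0,-0.9],[0,0,0]],[1,[-0.8,0,-0.9],[0,0,0]]]'
python3 - <<'E'
from h import *
s,W=look("top"); 
tray("top",W,(.424,.305),(.01,.03)); tray("top",W,(.486,.006),(.012,.03))
print([ (n,np.round(d["position"],3)) for n in ("pot_a","tin","hull","sander","glue_bottle","turret") for d in nets.landmark_of("top",n)[:3]])
cv2.imwrite("pics/f.png",cv2.resize(s["frame"][120:300,90:400],None,fx=2.5,fy=2.5,interpolation=cv2.INTER_CUBIC))
E
```

```text
time_s: 31.0
tcp_pos: [0.331, 0.4375, 0.209]
tcp_rot: [-180.0, 0.2, -55.1]
contact_force: [0.5, 0.5, -0.1]
finger_gap: 0.0853
grip_force: 0.0
tray c [425.4 303.4] size [90. 68.] yaw -54.0 zmed 0.0207 n 755
tray c [488.5   7.5] size [88.9 69.4] yaw 89.0 zmed 0.0251 n 560
[('pot_a', array([ 0.505, -0.33 , -0.007])), ('pot_a', array([ 0.391, -0.466,  0.005])), ('pot_a', array([ 0.687, -0.265,  0.001])), ('tin', array([ 0.386, -0.24 ,  0.   ])), ('hull', array([0.574, 0.004, 0.004])), ('sander', array([0.486, 0.006, 0.002])), ('glue_bottle', array([ 0.509, -0.12 ,  0.001])), ('glue_bottle', array([ 0.505, -0.334, -0.006])), ('turret', array([0.474, 0.026, 0.031])), ('turret', array([ 0.51 , -0.116,  0.004])), ('turret', array([ 0.56 , -0.244, -0.002]))]
```

View pics/f.png

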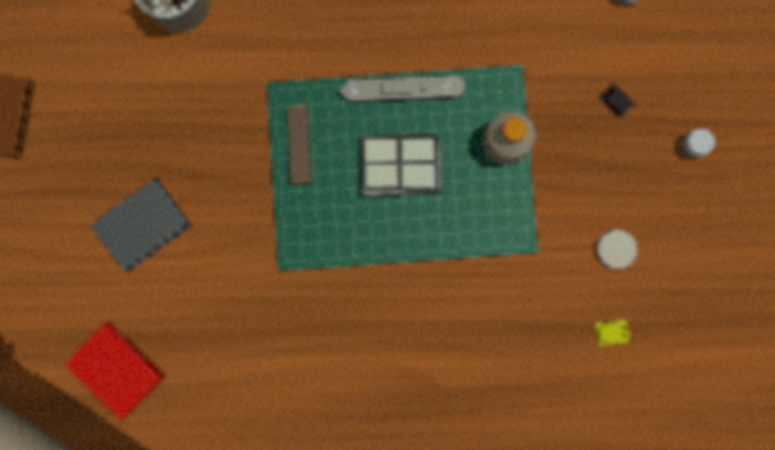

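The picture shows four flat undersides in the twin tray at mid-mat (400,165). The emptied tray lies flat off the mat at (140,225), the bystanders are where they were, and the gripper is clear. I hand in.

```bash
python3 -c "
from station import r
print(r.sign_off())"
```

```text
the job is handed in; nothing more can be done
None
```

The job is handed in at about 31 s: all four castings lie bottom up in the twin tray, flat in the middle of the mat, and the emptied tray lies flat, open side down, on the table left of the mat; the last picture showed the bystanders in place.

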